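# Mount and clamp the reel spindle

### The arm

A 6-joint arm with a two-finger parallel gripper is mounted at the origin on the work surface. World frame = base frame: x ahead of the robot, y to its left, z up, the work surface at z = 0. Lengths are in m, angles in degrees, forces in N, time in s.
With the tool pointing down it reaches from about 0.3 to 0.875 m from the base axis. Payload 6.4 kg.
Tool frame: the origin (TCP) lies on the centre line of the jaws, within the pads' length; the fingertips stand 17 mm ahead of it and the grasp point (between the pads) lies 2 mm behind it (arm.tips_ahead is the z of the fingertips in the tool frame, in m); z points along the fingers, y is the line along which they close (so a half turn about z gives the same grasp; the last joint's range is limited). The gripper opens to 85 mm and grips with 20 to 120 N. Pads are 22 mm wide; open, the fingers measure 114 mm over their backs; the gripper's body (76 mm by 85 mm) begins 54 mm behind the grasp point. The pads swing forward as they close: fully open they stand 13 mm farther back than shut.
Start: joints at [65.014, 10.359, 92.074, -0, 77.567, -11.82], TCP at [0.131, 0.56, 0.248] pointing down, gripper open.
Joint ranges: [-171.53, 171.53], [-51.25, 118.39], [17.06, 147.69], [-65.23, 245.23], [0, 150.52], [-178.68, 178.68]. Speed limits (degrees/s): [147.25, 147.25, 172.46, 180, 180, 180].

### API

Orientations are given as [roll, pitch, yaw] about the fixed x, y, z axes, in that order (R = Rz(yaw) Ry(pitch) Rx(roll)).
In Python, from workcell import observe, cams, workorder, arm gives the robot as it stands. The module is installed in compiled form; this text tells all that it offers.
- The arm moves only by the tool drive_tool, never from a script. Its argument "commands" is one flat list of numbers, 7 for each row, row after row: the turn, a rotation vector about the tool's x, y, z as a fraction of full scale, then the shift along the tool's x, y, z as a fraction of full scale, then the opening, from 0 (shut) to 1 (fully open). In form: [wx, wy, wz, dx, dy, dz, claw, wx, wy, wz, dx, dy, dz, claw, ...]. A call has 1 to 20 rows; each row is the pose to reach, as a shift and turn from the pose commanded when the call began, along the tool's axes at that moment; what a row does not reach only later rows make up. Full scale, the value 1, is 0.15 m for a shift and 30 degrees for a turn. A row lasts 1/8 s, in which the tool goes at most 62.5 mm and 10.7 degrees, less where a joint would pass 70% of its speed; a pose out of reach is approached as far as the arm can. A call with a number of a shift or a turn outside -1 to 1 is refused whole. A call with a gripper value outside its range is refused whole. The fingers move at their own pace and stop on an object; "newtons" is the grip in N (left out, the last holds). Time passes only in rows, so rows that repeat a pose let the fingers close. It gives the time, the measured TCP pose, the force, the opening and the grip force at its end, in the units of the state.
- observe(): the state, without advancing time (a new reading comes with each control period).
- cams.read_camera(name): name is "side" or "top"; returns the picture (400x640x3 uint8, blue, green, red); there is no depth.
- cams.camera_model(name): a dict with "fx", "fy", "cx", "cy" (pixels), "k1" (the pictures are not rectified: a ray, as slopes to the right and down, at radius r is drawn at 1 + k1 r^2 times it, then the intrinsics apply), "R" (3x3) and "t" (3): a world point X has camera coordinates R X + t. Camera axes: x right, y down, z forward; pixel columns grow to the right and rows downward; lengths in m; the calibration is good to about 2 mm. A picture is of the moment at which its call begins. camera_model takes no time and is no camera call.
- workorder.hand_in(): hands the job in; it is judged then, once.
The state is a dict: "clock": time; "q": joint angles; "joint_vel": joint speeds; "effort": joint torques, N m; "ee_pos": TCP position; "tool_rot": TCP orientation; "contact_force": force on the tool from outside, world axes, zero at the start; "wrist_torque": the same for the moment, N m; "gripper_width": finger opening in m; "grip_force": force on a finger pad.
Only numpy, scipy, OpenCV 4.12 (cv2) and the standard library are available. Lean on these libraries where they do the work, as an engineer would, in place of code of your own. Each camera call takes 0.05 s, during which the arm holds its last target. There are 200 camera calls.

### The job

Take the reel spindle from its cradle and slide it, rod first, through both cheeks of the spindle clamp until the shoulder of its grip meets the near cheek (the right-hand one seen from the robot). Then turn the T-handle clockwise until it stiffens and the spindle is firmly clamped, without cranking it on any further, and let go. Leave the other things on the bench where they are.

Things in the scene. Friction and masses are not known exactly. Their poses are not given: they have to be found in the camera images.
- clamp: Spindle clamp, fixed: base 100 (x) x 110 (y) x 10 mm, two upright aluminium cheeks 50 (x) x 12 (y) mm, 10 to 78 mm high, outer faces at y = -37 and +37 mm, joined on top by a beam 34 mm wide (x), 64 to 78 mm high. Origin: centre of the base's underside, z up. A vertical T-handle screw at x = y = 0 passes down through the beam to a shoe. The spindle goes in from the -y side, moving to +y.
- near_bore (a point): Centre of the bore's mouth in the outer face of the near (-y) cheek; axes those of the clamp. Each cheek has a through bore of 15.5 mm along the clamp's y, axis at x = 0 and 45 mm high; the spindle's rod rests on the bores' lower walls.
- far_bore (a point): centre of the bore's mouth in the outer face (y = +37 mm) of the far, +y, cheek; axes those of the clamp
- handle (a joint): Turn of the T-handle, rad, 0 (open) to 3.0; grows clockwise seen from above; the screw and handle sink 6 mm per rad and stay where left. Turning freely takes 0.26 N m. With the spindle in the bores the shoe meets it near 1.6; beyond that the shoe's spring adds 46 N of pressing and 0.28 N m of moment per rad. 0.4 to 1.0 rad past contact (18 to 46 N) is sound; starts at 0 to 0.6.
- handle_bar (a point): Centre of the T-handle's bar, on the screw axis: a level round steel bar 60 mm long, 10 mm thick, along this frame's x, with a 14 mm ball at each end. 120 mm above the bench at joint value 0, sinking 6 mm per rad. A hub 16 mm across at its middle, from 11 mm below to 5 mm above the centre line, may be pinched with the bar.
- shoe: The dark pressing shoe at the foot of the screw, 18 x 22 x 6 mm, between the cheeks; origin: centre of its underside
- spindle: Reel spindle, 200 mm, about 170 g: steel rod 12 mm thick (y = 0 to +120 mm; last 8 mm taper to 6 mm) and round aluminium grip with dark rings, 20 mm thick (y = 0 to -80 mm). Origin on the axis at the shoulder where grip meets rod; y along the axis to the tip. Centre of mass at y = +20 mm. Held near y = -55 mm the gripper clears cradle and T-handle. Starts level, axis 45 mm above the bench.
- shoulder (a point): the spindle's shoulder, on its axis (= the spindle's origin)
- tip (a point): the spindle's tip, on its axis, 120 mm ahead of the shoulder
- cradle: Black cradle, fixed: base 60 (x) x 150 (y) x 8 mm with two notched posts 44 x 12 mm, 45 mm high, at y = -34 mm (under the grip) and +70 mm (under the rod), open upwards. Origin: at the bench, below the spindle's axis. The spindle lies along its y, shoulder at y = -20 mm, tip to +y; lift it straight up.
- board: a small green circuit board, 110 x 75 mm, lying loose; leave it where it is
- splitter: a flat black box, 90 x 50 x 14 mm, lying loose; leave it where it is
- driver: a small screwdriver, 170 mm, lying loose; leave it where it is
- jar: a small clear jar, 56 mm across, 75 mm tall; leave it where it is
- reel: an empty green plastic fibre reel, 84 mm across, 54 mm tall, standing on its flange; leave it where it is
- cassette: a blue fibre-cleaner box, 130 x 65 x 55 mm; leave it where it is
- pin: a short thin steel pin (8 mm thick, 90 mm long) lying in a grey tray; not the spindle; leave it where it is
Things that resemble listed ones, but are neither listed nor needed, are in the scene too. Of the things that look like the spindle, the middle-sized one is meant.

How it is judged (in metres and radians):
On the way, in this order (a step that is already met when the one before it is completed fails the run):
1. the spindle is through both cheeks, its shoulder at the near cheek (y of shoulder in the frame of clamp above -0.041 m and x of shoulder in the frame of clamp between -0.007 and 0.007 m and z of shoulder in the frame of clamp between 0.036 and 0.054 m and x of tip in the frame of clamp between -0.007 and 0.007 m and z of tip in the frame of clamp between 0.036 and 0.054 m), for 0.2 s.
2. the T-handle screw clamps the spindle (contact force between shoe and spindle above 15 N), for 0.3 s.
At the end, for the whole second after the job is handed in: The spindle lies through both bores, its axis within 7 mm sideways and 9 mm in height of the bores' axis at shoulder and tip, its shoulder within 4 mm of the near cheek's outer face; the shoe presses on it with more than 15 N and less than 50 N after the handle is let go; all is at rest (all of step 1 and contact force between shoe and spindle between 15 and 50 N and linear speed of spindle below 0.02 m/s and velocity of joint handle between -0.1 and 0.1 rad/s); the robot touches nothing.
It fails at once if the screw is cranked on: the shoe presses the spindle with more than 55 N (contact force between shoe and spindle above 55 N).
It fails at once if a bystander is pushed more than 30 mm away (distance of any of board, splitter, driver, jar, reel, cassette, pin from where it was at the start of the episode above 0.03 m).
It also fails if it takes over 66 s, if anything falls off the work surface, if the arm or the gripper's body presses on something with over 40 N, if the wrist force passes 120 N, or if a joint passes its speed limit or range.

## Working session

There is one attempt and no reset: what is moved stays moved. The work goes in short steps, Python scripts to look and compute and a tool call to move; the robot and the scene stay as the last step left them, time stands still between calls to the robot, and variables do not carry over. Pictures are saved under pics/ and viewed, at most 10 in all, crops included, and the job is handed in when it is done.

Besides the shell and the picture viewer there is one more tool, called after ">>>" as name(argument=value, ...), one argument or row to a line, values as JSON. drive_tool: Moves the arm, as the interface text tells. Shift numbers are shares of 0.15 m and turn numbers shares of 30 degrees, none past 1 either way. Its arguments: {"type":"object","properties":{"commands":{"type":"array","items":{"type":"number","minimum":-1,"maximum":1}},"newtons":{"type":"number"}},"required":["commands"]}

```bash
mkdir -p pics
cat > h.py <<'E'
import numpy as np, cv2
from workcell import observe, cams, workorder, arm
def ray(name,px):
    m=cams.camera_model(name); d=np.array([(px[0]-m["cx"])/m["fx"],(px[1]-m["cy"])/m["fy"]])
    u=d.copy()
    for _ in range(20): u=d/(1+m["k1"]*(u@u))
    R=np.array(m["R"]);t=np.array(m["t"])
    return -R.T@t, R.T@np.array([u[0],u[1],1.])
def onz(name,px,z):
    o,d=ray(name,px); return o+d*(z-o[2])/d[2]
def proj(name,X):
    m=cams.camera_model(name); c=np.array(m["R"])@np.array(X)+np.array(m["t"]); u=c[:2]/c[2]
    u=u*(1+m["k1"]*(u@u)); return np.array([u[0]*m["fx"]+m["cx"],u[1]*m["fy"]+m["cy"]])
def tri(a,b):
    (o,d),(p,e)=ray("top",a),ray("side",b)
    s=np.linalg.lstsq(np.c_[d,-e],p-o,rcond=None)[0]; A=o+s[0]*d;B=p+s[1]*e
    return (A+B)/2,np.linalg.norm(A-B)
E
python3 - <<'E'
from h import *
for n in("top","side"):
    cv2.imwrite(f"pics/{n}0.png",cams.read_camera(n)); o,_=ray(n,(320,200)); print(n,o,cams.camera_model(n)["fx"], [onz(n,p,0).round(3) for p in((0,0),(639,0),(0,399),(639,399))])
s=observe();print(s["clock"],s["ee_pos"],s["tool_rot"],arm.tips_ahead)
E
```

```text
top [0.30738207 0.0325079  1.50064319] 471.4118202083038 [array([1.201, 1.147, 0.   ]), array([ 1.233, -1.041,  0.   ]), array([-0.1  ,  1.008,  0.   ]), array([-0.075, -0.94 ,  0.   ])]
side [ 0.37697202 -0.67126134  0.88495859] 408.22829287437656 [array([-1.031,  1.891,  0.   ]), array([2.42 , 1.218, 0.   ]), array([-0.256, -0.331,  0.   ]), array([ 1.052, -0.552,  0.   ])]
0.1 [0.13075183 0.55944053 0.24745948] [-1.79909584e+02 -1.91609306e-02  1.66833891e+02] 0.017
```

View pics/top0.png

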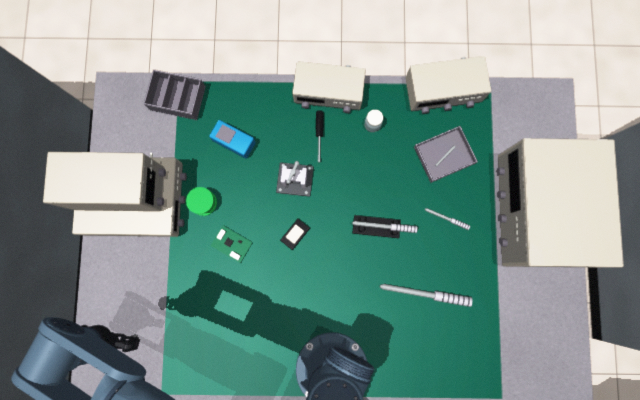

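View pics/side0.png

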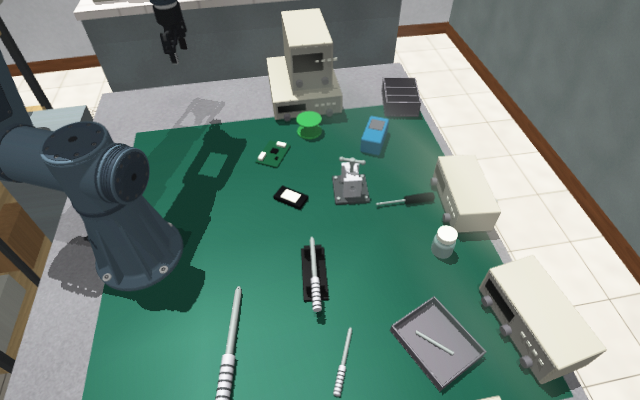

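Candidates for the spindle: the cradled one at top (385,227) / side (314,275); a long thick one at top (428,296); a small thin one at top (447,218); and the pin in the tray at top (446,155). The middle-sized one is in the cradle, so I choose that. The clamp is at top (295,178) / side (350,180). I'll check the choice in a close crop.

Run:
```python
from h import *
t=cv2.imread("pics/top0.png");s=cv2.imread("pics/side0.png")
def c(i,x,y,w,h,f): return cv2.resize(i[y:y+h,x:x+w],None,fx=f,fy=f,interpolation=cv2.INTER_CUBIC)
a=np.zeros((600,800,3),np.uint8)
a[:250,:400]=c(t,345,205,80,50,5); a[:300,400:800]=c(t,270,155,50,37.5.__int__(),8)[:300] if 0 else cv2.resize(t[155:200,265:325],(400,300),interpolation=cv2.INTER_CUBIC)
a[300:,:400]=cv2.resize(s[230:320,260:380],(400,300),interpolation=cv2.INTER_CUBIC)
a[300:,400:]=cv2.resize(s[150:210,310:390],(400,300),interpolation=cv2.INTER_CUBIC)
cv2.imwrite("pics/crop.png",a)
```

```text
(no output)
```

View pics/crop.png

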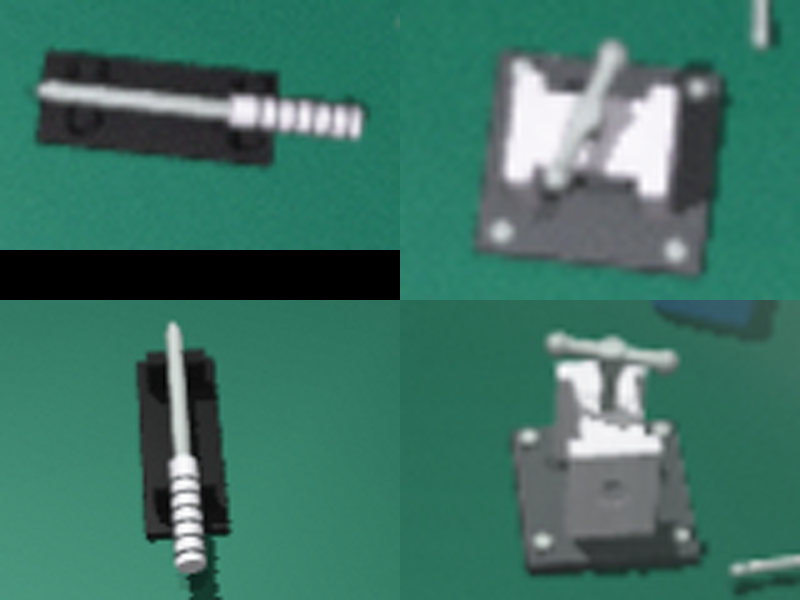

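The crop shows the middle-sized spindle in the cradle: tip at top (353,223), shoulder (391,226), grip end (417,229). The clamp's near bore is at side (352.6,187.6), its base corners are clear, and the T-bar ends are at top (297,163) and (288,182).

Run:
```python
from h import *
t=cv2.imread("pics/top0.png").astype(int);s=cv2.imread("pics/side0.png").astype(int)
# spindle axis
def axis(img,x0,y0,x1,y1,thr):
    g=np.array([c for c in [img[...,2]]][0][y0:y1,x0:x1]); w=np.clip(g-thr,0,None); ys,xs=np.nonzero(w); ww=w[ys,xs]
    P=np.c_[xs+x0,ys+y0].astype(float); return P,ww
P,w=axis(t,348,215,422,238,90)
vx,vy,x,y=cv2.fitLine(P.astype(np.float32),cv2.DIST_HUBER,0,.01,.01).ravel()
pr=(P-[x,y])@[vx,vy]; e=[np.array([x,y])+k*np.array([vx,vy]) for k in(pr.min()-.5,pr.max()+.5)]
print("top ends px",e)
W=[onz("top",p,.045) for p in e]; print(W,np.linalg.norm(W[0]-W[1]))
d=W[0]-W[1]; print("yaw of axis",np.degrees(np.arctan2(d[1],d[0])),"shoulder?",onz("top",(391.4,226.4),.045))
for a,b in(((353,223),(311.9,237.5)),((391.4,226.4),(314.9,278))): print("tri",tri(a,b))
# cradle base dark mask
for n,(x0,y0,x1,y1) in(("cradle",(345,205,410,245)),("clamp",(270,155,322,205))):
    sub=t[y0:y1,x0:x1]; m=((sub[...,1]-sub[...,2])<25).astype(np.uint8)
    c=max(cv2.findContours(m,0,1)[0],key=cv2.contourArea); r=cv2.minAreaRect(c); b=cv2.boxPoints(r)+[x0,y0]
    print(n,r[1],b.tolist(),[onz("top",p,.009).round(4).tolist() for p in b],onz("top",b.mean(0),.009))
c=[(280.45,162.5),(313.3,165.8),(310.3,196.25),(276.25,192.5)]
C=[onz("top",p,.01) for p in c];print("clampbase",np.round(C,4).tolist(),np.mean(C,0),[np.linalg.norm(C[i]-C[i-1]).round(4) for i in range(4)])
print("near bore tri guess; z=.045:",onz("side",(352.6,187.6),.045))
A=[tri((296.8,162.95),(364,161.6)),tri((287.95,181.7),(341.4,158.6))];print("balls",A,(A[0][0]+A[1][0])/2,np.linalg.norm(A[0][0]-A[1][0]))
sb=[(416,437),(528,436),(661,428),(541,541),(682,535)]
bt=[(698,88),(502,232),(676,251)]; print("bolts",[onz("top",((x-400)/6.667+265,y/6.667+155),.012).round(4).tolist() for x,y in bt])
bs=[(528,436),(661,428),(541,541),(682,535)]; print("bolts side",[onz("side",((x-400)/5+310,(y-300)/5+150),.012).round(4).tolist() for x,y in bs])
```

```text
top ends px [array([351.44600858, 222.49952478]), array([417.57480257, 229.29804473])]
[array([ 0.44929793, -0.05603198,  0.045     ]), array([ 0.43096   , -0.26088211,  0.045     ])] 0.2056692903643292
yaw of axis 84.884587864422 shoulder? [ 0.43885653 -0.17987191  0.045     ]
tri (array([ 0.44784374, -0.06081274,  0.04568964]), np.float64(0.00020712987037857934))
tri (array([ 0.4377905 , -0.17943186,  0.04808412]), np.float64(0.001569063253320591))
cradle (56.73173141479492, 18.075950622558594) [[351.7752914428711, 232.83882331848145], [353.63529205322266, 214.85882377624512], [410.06587982177734, 220.69647026062012], [408.2058792114258, 238.6764678955078]] [[0.4199, -0.0594, 0.009], [0.4773, -0.0651, 0.009], [0.4611, -0.2446, 0.009], [0.4039, -0.2381, 0.009]] [ 0.4404854 -0.1518458  0.009    ]
clamp (33.861480712890625, 33.489376068115234) [[275.8615379333496, 192.1076889038086], [280.01538467407227, 158.87692308425903], [313.61538314819336, 163.07692337036133], [309.4615364074707, 196.30768966674805]] [[0.5472, 0.1845, 0.009], [0.6563, 0.174, 0.009], [0.6439, 0.0651, 0.009], [0.5351, 0.0766, 0.009]] [0.59537814 0.12503955 0.009     ]
clampbase [[0.6441, 0.1722, 0.01], [0.6347, 0.0659, 0.01], [0.5352, 0.0739, 0.01], [0.5458, 0.1831, 0.01]] [0.58996393 0.1237817  0.01      ] [np.float64(0.0989), np.float64(0.1067), np.float64(0.0998), np.float64(0.1097)]
near bore tri guess; z=.045: [0.58714418 0.09141357 0.045     ]
balls [(array([0.61930653, 0.11291267, 0.11980754]), np.float64(0.0013557038686409337)), (array([0.56208855, 0.13827865, 0.11713542]), np.float64(0.000630877087911977))] [0.59069754 0.12559566 0.11847148] 0.06264559801175679
bolts [[0.6262, 0.0774, 0.012], [0.5544, 0.1702, 0.012], [0.5464, 0.0865, 0.012]]
bolts side [[0.5545, 0.172, 0.012], [0.6345, 0.1647, 0.012], [0.5459, 0.0879, 0.012], [0.6264, 0.0784, 0.012]]
```

```bash
cat >> h.py <<'E'
from scipy.spatial.transform import Rotation as Ro
def T(yaw): return Ro.from_euler("xyz",[180,0,yaw],degrees=True)
def step(p0,R0,p1,yaw):
    R1=T(yaw) if np.isscalar(yaw) else yaw
    w=np.degrees((R0.inv()*R1).as_rotvec())/30; d=R0.inv().apply(np.array(p1)-p0)/.15
    return np.r_[w,d].round(3), np.array(p1,float), R1
def plan(wps,p=None,R=None):
    s=observe()
    p=np.array(s["ee_pos"]) if p is None else p; R=Ro.from_euler("xyz",s["tool_rot"],degrees=True) if R is None else R
    for q,y in wps:
        f,p,R=step(p,R,q,y); print(f.tolist())
E
python3 - <<'E'
from h import *
plan([((.26,.44,.247),139),((.33,.28,.247),112),((.38,.11,.247),85),((.41,-.06,.2),85),((.4335,-.2338,.16),85),((.4335,-.2338,.043),85)])
E
```

```text
[-0.003, 0.0, 0.928, -1.02, -0.579, 0.004]
[-0.0, -0.0, 0.9, -1.052, -0.499, -0.0]
[0.0, -0.0, 0.9, -1.176, -0.115, -0.0]
[0.0, 0.0, 0.0, -1.112, 0.298, 0.313]
[0.0, 0.0, 0.0, -1.141, 0.257, 0.267]
[0.0, 0.0, 0.0, 0.0, -0.0, 0.78]
```

>>> drive_tool(
  commands=[0,0,0.93,-1,-0.58,0,1,0,0,0.93,-1,-0.58,0,1,0,0,0.93,-1,-0.58,0,1,0,0,0.93,-1,-0.58,0,1],
)

```text
clock: 0.6
ee_pos: [0.2593, 0.439, 0.248]
tool_rot: [-180.0, 0.0, 138.6]
contact_force: [0.4, 0.0, -0.9]
gripper_width: 0.0855
grip_force: 0.0
```

>>> drive_tool(
  commands=[0,0,0.9,-1,-0.5,0,1,0,0,0.9,-1,-0.5,0,1,0,0,0.9,-1,-0.5,0,1,0,0,0.9,-1,-0.5,0,1],
)

```text
clock: 1.1
ee_pos: [0.3215, 0.2846, 0.2482]
tool_rot: [-180.0, 0.0, 111.8]
contact_force: [-0.5, 0.3, 0.5]
gripper_width: 0.0853
grip_force: 0.0
```

>>> drive_tool(
  commands=[0,0,0.9,-1,-0.12,0,1,0,0,0.9,-1,-0.12,0,1,0,0,0.9,-1,-0.12,0,1,0,0,0.9,-1,-0.12,0,1],
)

```text
clock: 1.6
ee_pos: [0.3606, 0.1401, 0.2483]
tool_rot: [180.0, -0.0, 84.9]
contact_force: [-0.2, 0.4, -0.2]
gripper_width: 0.0853
grip_force: 0.0
```

>>> drive_tool(
  commands=[0,0,0,-1,0.3,0.2,1,0,0,0,-1,0.3,0.2,1,0,0,0,-1,0.3,0.2,1,0,0,0,-1,0.3,0.2,1],
)

```text
clock: 2.1
ee_pos: [0.3923, -0.0132, 0.2178]
tool_rot: [-179.9, -0.1, 85.0]
contact_force: [-0.2, 0.7, 0.1]
gripper_width: 0.0855
grip_force: 0.0
```

>>> drive_tool(
  commands=[0,0,0,-1,0.25,0.2,1,0,0,0,-1,0.25,0.2,1,0,0,0,-1,0.25,0.2,1,0,0,0,-1,0.25,0.2,1],
)

```text
clock: 2.6
ee_pos: [0.4169, -0.1655, 0.1878]
tool_rot: [-180.0, -0.1, 85.0]
contact_force: [0.6, 0.4, -0.1]
gripper_width: 0.0856
grip_force: 0.0
```

Run:
```python
from h import *
plan([((.4335,-.2338,.12),85),((.4335,-.2338,.043),85)])
s=observe();print(s["clock"],s["q"],s["contact_force"],s["wrist_torque"])
```

```text
[-0.002, -0.002, -0.0, -0.445, 0.151, 0.451]
[0.0, 0.0, 0.0, 0.0, -0.0, 0.513]
2.6 [-3.69050851e+01 -2.37420937e+00  1.13032239e+02  4.10933582e-02
  6.94193850e+01 -3.19085206e+01] [ 0.63840156  0.36242358 -0.14248834] [0.06105203 0.03447209 0.01590026]
```

>>> drive_tool(
  commands=[0,0,0,-0.445,0.15,0.45,1,0,0,0,-0.445,0.15,0.45,1,0,0,0,-0.445,0.15,0.45,1,0,0,0,-0.445,0.15,0.96,1,0,0,0,-0.445,0.15,0.96,1,0,0,0,-0.445,0.15,0.96,1,0,0,0,-0.445,0.15,0.96,1],
)

```text
clock: 3.48
ee_pos: [0.434, -0.2349, 0.0465]
tool_rot: [179.8, 0.1, 85.0]
contact_force: [-0.2, -0.4, -0.1]
gripper_width: 0.0851
grip_force: 0.0
```

Run:
```python
from h import *
a=np.zeros((600,800,3),np.uint8)
t=cams.read_camera("top");s=cams.read_camera("side")
a[:,:400]=cv2.resize(t[190:250,350:390+20],(400,400))[:400].repeat(1,0) if 0 else cv2.resize(t[190:280,370:430],(400,600))
a[:,400:]=cv2.resize(s[230:350,270:350],(400,600)); cv2.imwrite("pics/g1.png",a)
```

```text
(no output)
```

View pics/g1.png

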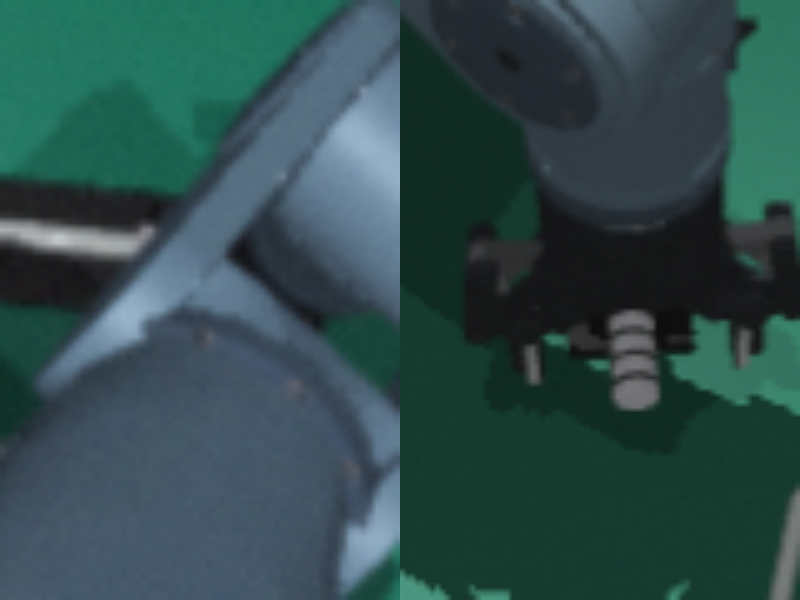

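The right half of the picture (side view) shows the grip at about (633,360), centred between the open fingers at x = 532 and 742. I'll close the fingers and lift.

>>> drive_tool(
  commands=[0,0,0,0,0,0,0,0,0,0,0,0,0,0,0,0,0,0,0,0,0,0,0,0,0,0,0,0,0,0,0,0,0,0,0,0,0,0,0,0,0,0,0,0,0,0,0,0,0,0,0,0,0,0,0,0],
  newtons=90,
)

```text
clock: 4.58
ee_pos: [0.4326, -0.2346, 0.0444]
tool_rot: [-180.0, 0.0, 84.9]
contact_force: [-0.8, -0.1, 2.8]
gripper_width: 0.0163
grip_force: 87.8
```

>>> drive_tool(
  commands=[0,0,0,0,0,-0.07,0,0,0,0,0,0,-0.14,0,0,0,0,0,0,-0.2,0,0,0,0,0,0,-0.27,0,0,0,0,0,0,-0.27,0,0,0,0,0,0,-0.27,0],
)

```text
clock: 5.32
ee_pos: [0.4324, -0.2344, 0.0847]
tool_rot: [-180.0, -0.0, 84.9]
contact_force: [0.2, -1.1, -2.0]
gripper_width: 0.0163
grip_force: 87.9
```

Run:
```python
from h import *
s=observe();print(s["ee_pos"],s["tool_rot"],s["contact_force"],s["wrist_torque"],s["gripper_width"],s["grip_force"])
t=cams.read_camera("top");i=cams.read_camera("side")
a=np.zeros((600,800,3),np.uint8)
a[:,:400]=cv2.resize(t[200:260,345:385],(400,600));a[:,400:]=cv2.resize(i[200:320,270:350],(400,600)); cv2.imwrite("pics/g2.png",a)
```

```text
[ 0.43243467 -0.23441874  0.08470779] [-1.79993685e+02 -3.96207790e-03  8.49339468e+01] [ 0.24160074 -1.06897434 -1.97104115] [-0.13199792  0.0122638   0.02442917] 0.016280795606787773 87.86199688911438
```

View pics/g2.png

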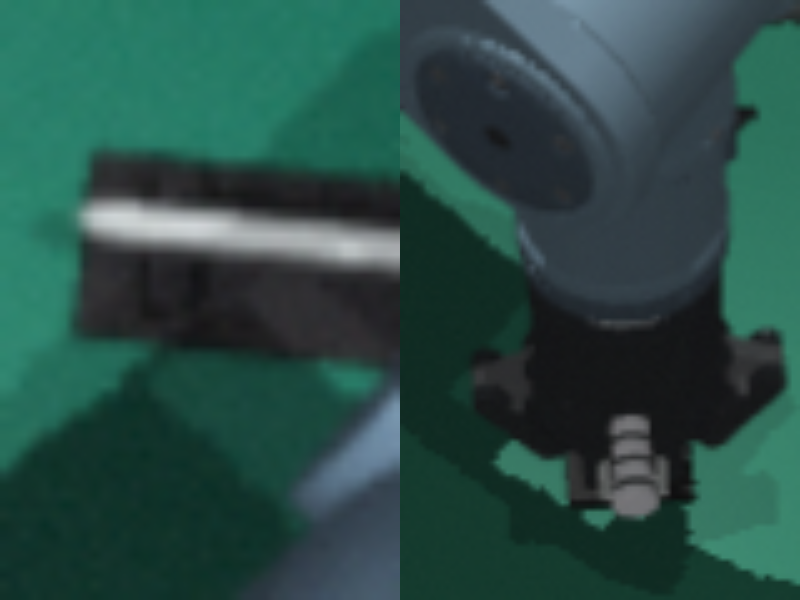

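The spindle has left the cradle. The rod tip is at top (353.2,221.5) and the grip sits between the pads. Next is the pre-insertion pose.

Run:
```python
from h import *
plan([((.5684,-.1072,.085),84.6),((.5684,-.1072,.0445),84.6)])
```

```text
[-0.001, -0.001, 0.011, 0.924, 0.829, -0.004]
[0.0, 0.0, 0.0, 0.0, -0.0, 0.27]
```

>>> drive_tool(
  commands=[0,0,0,0.2,0.2,0,0,0,0,0.01,0.45,0.45,0,0,0,0,0.01,0.7,0.65,0,0,0,0,0.01,0.85,0.78,0,0,0,0,0.01,0.92,0.83,0.1,0,0,0,0.01,0.92,0.83,0.2,0,0,0,0.01,0.92,0.83,0.27,0,0,0,0.01,0.92,0.83,0.27,0,0,0,0.01,0.92,0.83,0.27,0],
)

```text
clock: 6.55
ee_pos: [0.5686, -0.1088, 0.0445]
tool_rot: [180.0, 0.0, 84.6]
contact_force: [-0.5, -0.2, -0.7]
gripper_width: 0.0164
grip_force: 88.0
```

Run:
```python
from h import *
s=observe();print(s["ee_pos"],s["tool_rot"],s["contact_force"],s["wrist_torque"])
t=cams.read_camera("top");i=cams.read_camera("side");cv2.imwrite("pics/t3.png",t);cv2.imwrite("pics/s3.png",i)
a=np.zeros((600,800,3),np.uint8)
a[:,:400]=cv2.resize(t[150:240,270:330],(400,600),interpolation=2);a[:,400:]=cv2.resize(i[150:240,320:380],(400,600),interpolation=2); cv2.imwrite("pics/g3.png",a)
tcp=np.array(s["ee_pos"]); d=np.array([np.sin(np.radians(5.1)),np.cos(np.radians(5.1)),0]); tip=tcp+.176*d+[0,0,.0006]
print(tip,proj("top",tip),proj("side",tip),proj("side",[.5868,.088,.045]))
```

```text
[ 0.56864533 -0.1088385   0.04446835] [1.79987952e+02 6.83389589e-03 8.45694171e+01] [-0.4638485  -0.16446475 -0.69912957] [-0.13813081  0.02419336 -0.02735244]
[0.58429073 0.06646473 0.04506835] [312.65686423 179.12872107] [353.53905101 194.17046197] [352.74282416 188.48782466]
```

View pics/g3.png

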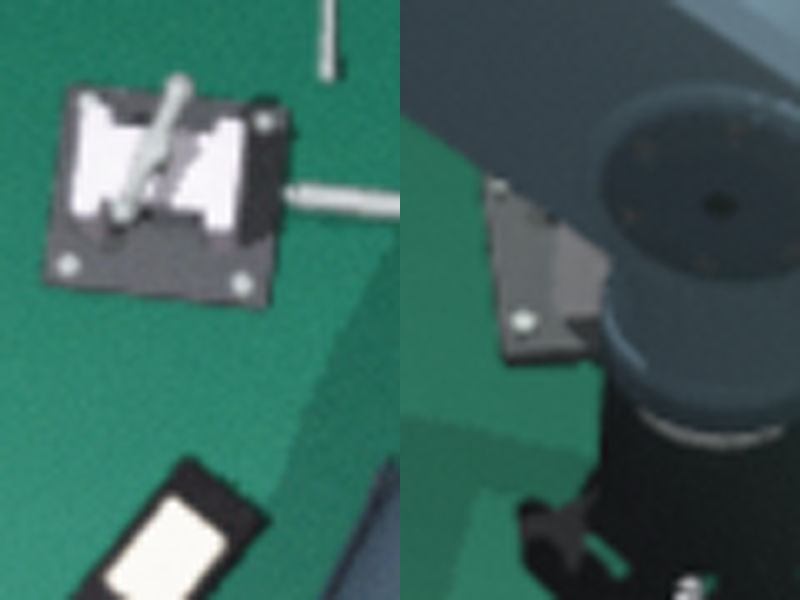

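The top half (left side of the crop) shows the rod tip at top (313.0,178.8), just short of the near cheek. Bolts are at (309.6,168), (280,189.6) and (306.3,192.6). The arm hides the bore in the side view, so I'll refine the sideways offset from the top view.

Run:
```python
from h import *
t=cv2.imread("pics/t3.png").astype(float)
def cen(x,y,r=3):
    g=t[y-r:y+r+1,x-r:x+r+1,2]; w=np.clip(g-np.median(g)-25,0,None); yy,xx=np.mgrid[y-r:y+r+1,x-r:x+r+1]; return np.array([(w*xx).sum(),(w*yy).sum()])/w.sum()
B=[cen(309,168),cen(280,189),cen(306,192)]; W=[onz("top",b,.0125) for b in B]; print(np.round(B,2).tolist(),np.round(W,4).tolist())
c=(W[0]+W[1])/2; v=W[0]-W[2]; u=W[2]-W[1]; print("centre",c,"yaw from x-edge",np.degrees(np.arctan2(v[1],v[0])),"y-edge",np.degrees(np.arctan2(-u[1],-u[0]))-90)
P=[]
for x in range(315,346):
    g=t[170:192,x,2]; b=np.median(g); w=np.clip(g-b-30,0,None)
    if w.sum()>0: P.append((x,(w*np.arange(170,192)).sum()/w.sum()))
P=np.array(P); Q=np.array([onz("top",p,.045) for p in P]); k=np.polyfit(Q[:,1],Q[:,0],1); print("rod: n",len(P),"x at y=.066,.088,-.0",np.polyval(k,[.066,.088,.15]),"yaw",-np.degrees(np.arctan(k[0])),"resid",np.std(Q[:,0]-np.polyval(k,Q[:,1])))
print(P[::6].round(2).tolist())
# handle balls
H=[cen(296,163),cen(288,181)];print("balls",H,[onz("top",h,.119).round(4) for h in H])
```

```text
[[307.9, 168.43], [279.74, 189.24], [305.83, 192.13]] [[0.6253, 0.0831, 0.0125], [0.5562, 0.172, 0.0125], [0.5479, 0.0884, 0.0125]]
centre [0.59072129 0.127542   0.0125    ] yaw from x-edge -3.872600502324001 y-edge -5.61373440551634
rod: n 31 x at y=.066,.088,-.0 [0.58873305 0.59238038 0.60265922] yaw -9.413318199711513 resid 0.003086712380248058
[[315.0, 178.8], [321.0, 179.38], [327.0, 180.14], [333.0, 180.54], [339.0, 181.34], [345.0, 187.38]]
balls [array([295.65692503, 163.96060991]), array([286.90800681, 178.77853492])] [array([0.6157, 0.1164, 0.119 ]), array([0.5702, 0.1415, 0.119 ])]
```

Run:
```python
from h import *
t=cv2.imread("pics/t3.png").astype(float)
def cen(x,y,r=2,th=25,im=t):
    g=im[y-r:y+r+1,x-r:x+r+1,2]; w=np.clip(g-th,0,None); yy,xx=np.mgrid[y-r:y+r+1,x-r:x+r+1]; return np.array([(w*xx).sum(),(w*yy).sum()])/w.sum()
print(t[164:172,305:314,2].astype(int))
B=[cen(309,168,2,120),cen(280,189,2,120),cen(306,192,2,120)]; W=[onz("top",b,.0125) for b in B]; print(np.round(B,2).tolist(),np.round(W,4).tolist())
c=(W[0]+W[1])/2; v=W[0]-W[2]; u=W[1]-W[2]; print("centre",c,"yaw",np.degrees(np.arctan2(v[1],v[0])),np.degrees(np.arctan2(u[1],u[0]))-90,np.linalg.norm(u),np.linalg.norm(v))
P=[]
for x in range(315,339):
    g=t[172:188,x,2]; w=np.clip(g-110,0,None); P.append((x,(w*np.arange(172,188)).sum()/w.sum()))
P=np.array(P); Q=np.array([onz("top",p,.045) for p in P]); k=np.polyfit(Q[:,1],Q[:,0],1); print("rod x at y=.066,.089",np.polyval(k,[.066,.089]),"yaw",-np.degrees(np.arctan(k[0])),np.std(Q[:,0]-np.polyval(k,Q[:,1])))
y=np.radians(5.4); rod=lambda yy: np.polyval(k,yy)
for f in(-.037,.037): p=c[:2]+f*np.array([np.sin(y),np.cos(y)]); print("bore",p,"rod-bore x",rod(p[1])-p[0])
for b in ((340.8,158.1),(363.4,161.1)): pass
m=(t[160:200,275:315].min(2)>235); ys,xs=np.nonzero(m); print("cheek white bbox",xs.min()+275,xs.max()+275,ys.min()+160,ys.max()+160)
s0=cv2.imread("pics/side0.png").astype(float); Bs=[cen(*p,2,115,s0) for p in((335,177),(362,175),(338,198),(366,197))]; Ws=np.array([onz("side",b,.0125) for b in Bs]);print(np.round(Bs,1).tolist(),Ws.round(4).tolist(),Ws.mean(0))
```

```text
[[ 41  41  34  26  25  27  27  30  34]
 [ 80  71  46  40  41  34  36  43  33]
 [ 86  66  60  78  88  81  78  76  44]
 [111  72  78 124 165 136  97  83  44]
 [216 141  81 132 184 152 102  86  37]
 [235 164  76  93 126 106  70  65  29]
 [235 154  66  56  68  60  50  47  26]
 [236 150  65  53  55  50  50  45  32]]
[[309.18, 167.67], [279.71, 189.27], [305.83, 192.13]] [[0.6278, 0.079, 0.0125], [0.556, 0.1721, 0.0125], [0.5479, 0.0884, 0.0125]]
centre [0.59193451 0.12555242 0.0125    ] yaw -6.650241208010166 -5.527891798403985 0.08409579355504036 0.08044133236618224
rod x at y=.066,.089 [0.58633951 0.58853836] yaw -5.461002762101308 0.0003652171527663685
bore [0.5884525  0.08871663] rod-bore x 5.876218968503544e-05
bore [0.59541652 0.16238822] rod-bore x 0.0001379091365089069
cheek white bbox 281 304 167 183
[[335.3, 176.8], [361.3, 175.9], [338.1, 197.7], [366.1, 196.5]] [[0.5537, 0.1733, 0.0125], [0.6313, 0.1634, 0.0125], [0.5457, 0.0896, 0.0125], [0.6258, 0.0801, 0.0125]] [0.58913467 0.12661729 0.0125    ]
```

The rod's axis lies within 0.2 mm of the bore axis (same camera), with yaw −5.46 against about −5.5. I'll insert in stages and watch the forces.

>>> drive_tool(
  commands=[0,0,0,0.06,0,0,0,0,0,0,0.12,0,0,0,0,0,0,0.18,0,0,0,0,0,0,0.24,0,0,0,0,0,0,0.24,0,0,0],
)

```text
clock: 7.28
ee_pos: [0.5721, -0.0712, 0.0442]
tool_rot: [-180.0, -0.0, 84.7]
contact_force: [-0.2, 0.1, -1.4]
gripper_width: 0.0161
grip_force: 88.0
```

>>> drive_tool(
  commands=[0,0,0,0.07,0,0,0,0,0,0,0.14,0,0,0,0,0,0,0.21,0,0,0,0,0,0,0.27,0,0,0,0,0,0,0.27,0,0,0],
)

```text
clock: 7.9
ee_pos: [0.5759, -0.031, 0.0442]
tool_rot: [-180.0, -0.0, 84.7]
contact_force: [-0.3, 0.8, -1.0]
gripper_width: 0.0163
grip_force: 88.0
```

>>> drive_tool(
  commands=[0,0,0,0.05,0,0,0,0,0,0,0.1,0,0,0,0,0,0,0.14,0,0,0,0,0,0,0.14,0,0,0],
)

```text
clock: 8.4
ee_pos: [0.5779, -0.0104, 0.0443]
tool_rot: [180.0, -0.0, 84.7]
contact_force: [0.5, 0.1, -1.5]
gripper_width: 0.0162
grip_force: 88.0
```

>>> drive_tool(
  commands=[0,0,0,0.06,0,0,0,0,0,0,0.12,0,0,0,0,0,0,0.18,0,0,0,0,0,0,0.24,0,0,0,0,0,0,0.24,0,0,0],
)

```text
clock: 9.02
ee_pos: [0.5812, 0.0257, 0.0443]
tool_rot: [-180.0, -0.0, 84.7]
contact_force: [-0.3, -0.4, -1.5]
gripper_width: 0.0161
grip_force: 88.0
```

>>> drive_tool(
  commands=[0,0,0,0.015,0,0,0,0,0,0,0.015,0,0,0],
)

```text
clock: 9.28
ee_pos: [0.5815, 0.027, 0.0443]
tool_rot: [-180.0, 0.0, 84.6]
contact_force: [-0.2, 0.2, -1.3]
gripper_width: 0.0165
grip_force: 88.0
```

>>> drive_tool(
  commands=[0,0,0,0.015,0,0,0,0,0,0,0.015,0,0,0],
)

```text
clock: 9.52
ee_pos: [0.5817, 0.0294, 0.0443]
tool_rot: [-180.0, -0.0, 84.6]
contact_force: [0.6, -0.3, -2.0]
gripper_width: 0.0163
grip_force: 88.0
```

>>> drive_tool(
  commands=[0,0,0,0.01,0,0,0,0,0,0,0.01,0,0,0],
)

```text
clock: 9.78
ee_pos: [0.5818, 0.0309, 0.0443]
tool_rot: [180.0, 0.0, 84.6]
contact_force: [0.1, 0.0, -1.3]
gripper_width: 0.0164
grip_force: 88.0
```

>>> drive_tool(
  commands=[0,0,0,0.01,0,0,0,0,0,0,0.01,0,0,0],
)

```text
clock: 10.02
ee_pos: [0.5819, 0.0318, 0.0443]
tool_rot: [-180.0, 0.0, 84.6]
contact_force: [-0.0, -3.6, -0.3]
gripper_width: 0.0162
grip_force: 88.0
```

>>> drive_tool(
  commands=[0,0,0,0.007,0,0,0,0,0,0,0.007,0,0,0],
)

```text
clock: 10.28
ee_pos: [0.5819, 0.0319, 0.0443]
tool_rot: [-180.0, 0.1, 84.6]
contact_force: [-2.7, -8.4, -1.2]
gripper_width: 0.0162
grip_force: 88.0
```

At TCP y = 0.0319 a push-back of −8 N appears, so the shoulder meets the near cheek. I'll relax the push, lower slightly, release and lift.

>>> drive_tool(
  commands=[0,0,0,-0.005,0,0.005,0,0,0,0,-0.005,0,0.01,0,0,0,0,-0.005,0,0.01,0],
)

```text
clock: 10.65
ee_pos: [0.5821, 0.0318, 0.0431]
tool_rot: [180.0, 0.1, 84.6]
contact_force: [-2.0, -5.6, 2.2]
gripper_width: 0.0161
grip_force: 88.3
```

>>> drive_tool(
  commands=[0,0,0,0,0,0,1,0,0,0,0,0,0,1,0,0,0,0,0,0,1,0,0,0,0,0,0,1,0,0,0,0,0,0,1,0,0,0,0,0,0,1,0,0,0,0,0,0,1],
)

```text
clock: 11.52
ee_pos: [0.582, 0.0326, 0.0428]
tool_rot: [180.0, -0.0, 84.6]
contact_force: [-0.8, -0.1, 0.5]
gripper_width: 0.0858
grip_force: 0.0
```

>>> drive_tool(
  commands=[0,0,0,0,0,-0.2,1,0,0,0,0,0,-0.5,1,0,0,0,0,0,-1,1,0,0,0,-0.3,0,-1,1,0,0,0,-0.7,0,-1,1,0,0,0,-0.7,0,-1,1],
)

```text
clock: 12.28
ee_pos: [0.572, -0.0757, 0.1933]
tool_rot: [179.9, 0.1, 84.4]
contact_force: [0.9, 0.3, -0.8]
gripper_width: 0.0851
grip_force: 0.0
```

Run:
```python
from h import *
s=observe();print(s["clock"],s["ee_pos"],s["tool_rot"],s["contact_force"],s["wrist_torque"],s["q"])
t=cams.read_camera("top");i=cams.read_camera("side");cv2.imwrite("pics/t4.png",t);cv2.imwrite("pics/s4.png",i)
a=np.zeros((600,800,3),np.uint8)
a[:,:400]=cv2.resize(t[145:205,270:310],(400,600),interpolation=2);a[:,400:]=cv2.resize(i[140:230,325:385],(400,600),interpolation=2); cv2.imwrite("pics/g4.png",a)
A,B=onz("top",(296.57,162.0),.119),onz("top",(287.7,181.07),.119); print("bar",A,B,(A+B)/2,np.degrees(np.arctan2(*(A-B)[[1,0]])),np.linalg.norm(A-B))
plan([((.5908,.1245,.18),156)])
```

```text
12.275 [ 0.57202569 -0.07570883  0.19332168] [1.79941165e+02 6.95747007e-02 8.43521497e+01] [ 0.93914754  0.30911071 -0.80979135] [-0.00316427 -0.05399059 -0.00020596] [-1.92906904e+01  1.36693521e+01  9.47849063e+01 -5.66715675e-02
  7.14721645e+01 -1.36249021e+01]
bar [0.62169226 0.11376412 0.119     ] [0.56332029 0.13893938 0.119     ] [0.59250628 0.12635175 0.119     ] -23.330062848915976 0.06356949585768618
[0.0, -0.001, -2.382, 1.318, 0.0, 0.085]
```

View pics/g4.png

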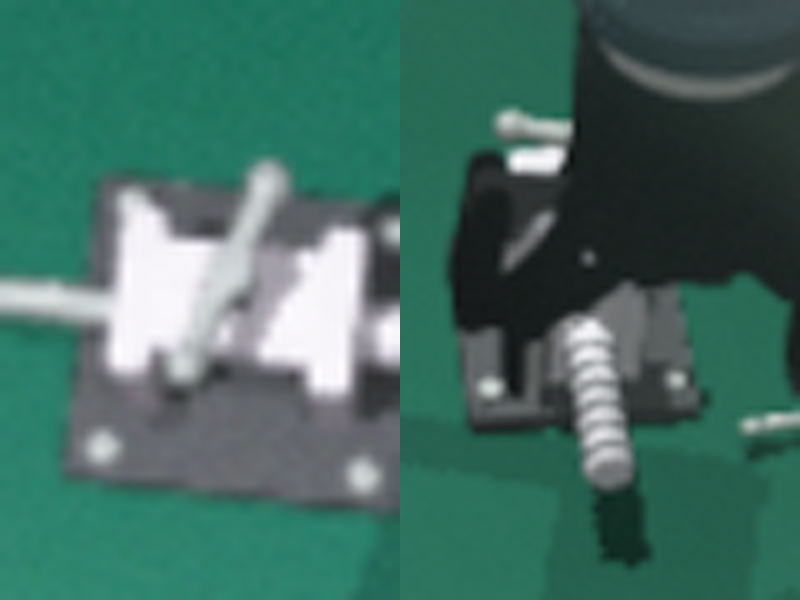

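The left crop (top view) shows the rod emerging beyond the far cheek at about (270,174). In the side view the grip sits against the near cheek. The bar's balls are at top (296.3,162.3) and (288.1,180.7), so its yaw is about −24°, meaning q is about 0.32. Moving over the handle.

>>> drive_tool(
  commands=[0,0,-0.8,0.7,0,0,1,0,0,-0.8,0.7,0,0,1,0,0,-0.8,0.7,0,0,1,0,0,-0.8,0.7,0,0,1],
)

```text
clock: 12.88
ee_pos: [0.5816, 0.0347, 0.1924]
tool_rot: [-180.0, -0.0, 108.8]
contact_force: [-0.2, -0.0, 0.6]
gripper_width: 0.0854
grip_force: 0.0
```

>>> drive_tool(
  commands=[0,0,-1,0,0,0,1,0,0,-1,0,0,0,1,0,0,-1,0,0,0,1,0,0,-1,0,0,0,1],
)

```text
clock: 13.38
ee_pos: [0.5818, 0.0327, 0.1926]
tool_rot: [-180.0, -0.0, 138.5]
contact_force: [0.3, 0.0, 0.3]
gripper_width: 0.0852
grip_force: 0.0
```

Run:
```python
from h import *
plan([((.5908,.1245,.19),156.2),((.5908,.1245,.115),156.2)])
```

```text
[-0.0, -0.001, -0.59, 0.361, 0.498, 0.018]
[0.0, 0.0, 0.0, 0.0, -0.0, 0.5]
```

>>> drive_tool(
  commands=[0,0,-0.59,0.36,0.5,0,1,0,0,-0.59,0.36,0.5,0,1,0,0,-0.59,0.36,0.5,0,1,0,0,-0.59,0.36,0.5,0.2,1,0,0,-0.59,0.36,0.5,0.4,1,0,0,-0.59,0.36,0.5,0.52,1,0,0,-0.59,0.36,0.5,0.52,1,0,0,-0.59,0.36,0.5,0.52,1],
)

```text
clock: 14.38
ee_pos: [0.5919, 0.1243, 0.1159]
tool_rot: [180.0, 0.1, 156.3]
contact_force: [-0.0, -0.3, 1.0]
gripper_width: 0.0855
grip_force: 0.0
```

>>> drive_tool(
  commands=[0,0,0,0,0,0,0.3,0,0,0,0,0,0,0.3,0,0,0,0,0,0,0.3,0,0,0,0,0,0,0.3,0,0,0,0,0,0,0,0,0,0,0,0,0,0,0,0,0,0,0,0,0,0,0,0,0,0,0,0],
  newtons=100,
)

```text
clock: 15.38
ee_pos: [0.5914, 0.1255, 0.1152]
tool_rot: [179.9, 0.0, 156.3]
contact_force: [0.6, 4.8, 2.9]
gripper_width: 0.0128
grip_force: 97.5
```

Run:
```python
from h import *
s=observe();print(s["clock"],s["ee_pos"],s["tool_rot"],s["contact_force"],s["wrist_torque"],s["gripper_width"],s["q"])
R=Ro.from_euler("xyz",s["tool_rot"],degrees=True);print("tool-axes force",R.inv().apply(s["contact_force"]),R.inv().apply(s["wrist_torque"]))
```

```text
15.375 [0.59140964 0.12546715 0.11519233] [1.79908297e+02 3.31546275e-02 1.56339733e+02] [0.64481478 4.82187847 2.9291885 ] [ 0.84584901 -0.16346683 -0.0550607 ] 0.01280185350637948 [ 7.06228622e-01  2.23943312e+01  9.34806240e+01  7.76837866e-02
  6.40570302e+01 -6.56674738e+01]
tool-axes force [ 1.34277349  4.68001254 -2.92247932] [-0.84031719  0.18963482  0.05585055]
```

>>> drive_tool(
  commands=[0,0,0.1,0,0.008,0.002,0,0,0,0.25,0,0.008,0.005,0,0,0,0.4,0,0.008,0.008,0,0,0,0.55,0,0.008,0.011,0,0,0,0.7,0,0.008,0.014,0,0,0,0.85,0,0.008,0.018,0,0,0,1,0,0.008,0.021,0,0,0,1,0,0.008,0.021,0],
)

```text
clock: 16.38
ee_pos: [0.5911, 0.1251, 0.112]
tool_rot: [-179.9, 0.0, 126.3]
contact_force: [-3.3, -0.5, 5.6]
gripper_width: 0.013
grip_force: 97.9
```

```bash
cat > st.py <<'E'
from h import *
s=observe();R=Ro.from_euler("xyz",s["tool_rot"],degrees=True)
print(s["clock"],np.round(s["ee_pos"],4),np.round(s["tool_rot"],2),"Ftool",R.inv().apply(s["contact_force"]).round(2),"Mtool",R.inv().apply(s["wrist_torque"]).round(3),round(s["gripper_width"],4),"eff6",np.round(s["effort"][5],3))
E
python3 st.py
```

```text
16.375 [0.5911 0.1251 0.112 ] [-1.7991e+02  2.0000e-02  1.2630e+02] Ftool [ 1.59 -2.96 -5.55] Mtool [ 0.455  0.198 -0.034] 0.013 eff6 0.345
```

>>> drive_tool(
  commands=[0,0,0.15,0,0,0.003,0,0,0,0.3,0,0,0.006,0,0,0,0.45,0,0,0.009,0,0,0,0.6,0,0,0.013,0],
)

```text
clock: 16.88
ee_pos: [0.5908, 0.125, 0.1101]
tool_rot: [-179.9, 0.1, 108.2]
contact_force: [-4.8, -1.1, 7.5]
gripper_width: 0.0126
grip_force: 98.1
```

```bash
python3 st.py
python3 - <<'E'
from h import *
t=cams.read_camera("top");i=cams.read_camera("side");cv2.imwrite("pics/t5.png",t);cv2.imwrite("pics/s5.png",i)
a=np.zeros((600,800,3),np.uint8)
a[:,:400]=cv2.resize(t[145:205,270:310],(400,600),interpolation=2);a[:,400:]=cv2.resize(i[120:240,310:390],(400,600),interpolation=2); cv2.imwrite("pics/g5.png",a)
E
```

```text
16.875 [0.5908 0.125  0.1101] [-1.7987e+02  5.0000e-02  1.0822e+02] Ftool [ 0.46 -4.95 -7.48] Mtool [ 0.849  0.036 -0.19 ] 0.0126 eff6 -0.619
```

View pics/g5.png

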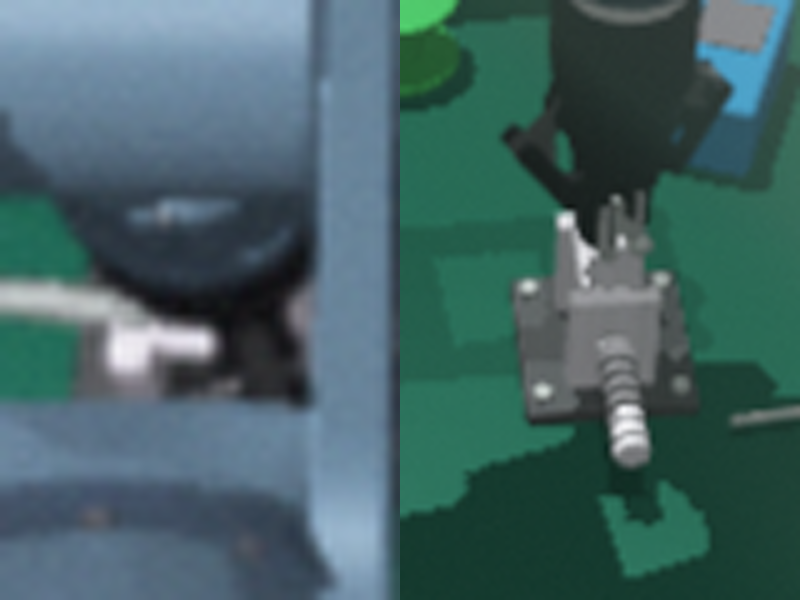

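The side view shows the bar end between the fingers at about crop (622,240), pointing at the camera, so the handle follows the tool. Mz is about −0.25 N m while moving, which is free turning. q is now about 1.16.

>>> drive_tool(
  commands=[0,0,0.15,0,-0.003,0.001,0,0,0,0.3,0,-0.006,0.004,0,0,0,0.45,0,-0.006,0.007,0,0,0,0.6,0,-0.006,0.01,0],
)

```text
clock: 17.48
ee_pos: [0.5904, 0.1248, 0.1083]
tool_rot: [-180.0, 0.1, 90.2]
contact_force: [-1.9, -0.7, 3.0]
gripper_width: 0.0125
grip_force: 97.6
```

```bash
python3 st.py
```

```text
17.475 [0.5904 0.1248 0.1083] [-1.7995e+02  7.0000e-02  9.0220e+01] Ftool [-0.71 -1.95 -2.98] Mtool [ 0.308 -0.073 -0.189] 0.0125 eff6 -0.597
```

>>> drive_tool(
  commands=[0,0,0.1,0,0,0.002,0,0,0,0.2,0,0,0.004,0,0,0,0.3,0,0,0.006,0],
)

```text
clock: 17.85
ee_pos: [0.5902, 0.1249, 0.1074]
tool_rot: [-179.9, 0.1, 81.3]
contact_force: [-3.3, -0.8, 3.3]
gripper_width: 0.0127
grip_force: 97.8
```

```bash
python3 st.py
```

```text
17.85 [0.5902 0.1249 0.1074] [-1.7995e+02  8.0000e-02  8.1280e+01] Ftool [-1.34 -3.14 -3.31] Mtool [ 0.336 -0.106 -0.286] 0.0127 eff6 -0.304
```

>>> drive_tool(
  commands=[0,0,0.1,0,0,0.002,0,0,0,0.2,0,0,0.004,0,0,0,0.3,0,0,0.006,0,0,0,0.4,0,0,0.008,0],
)

```text
clock: 18.35
ee_pos: [0.59, 0.1249, 0.1062]
tool_rot: [-179.9, 0.1, 69.3]
contact_force: [-3.8, -0.4, 4.4]
gripper_width: 0.0127
grip_force: 97.9
```

```bash
python3 st.py
```

```text
18.35 [0.59   0.1249 0.1062] [-1.7993e+02  1.0000e-01  6.9280e+01] Ftool [-1.75 -3.37 -4.43] Mtool [ 0.447 -0.197 -0.267] 0.0127 eff6 -0.261
```

>>> drive_tool(
  commands=[0,0,0.1,0,0,0.002,0,0,0,0.2,0,0,0.004,0,0,0,0.3,0,0,0.006,0,0,0,0.4,0,0,0.008,0],
)

```text
clock: 18.85
ee_pos: [0.5898, 0.125, 0.1051]
tool_rot: [-179.9, 0.1, 57.3]
contact_force: [-4.7, 1.1, 5.6]
gripper_width: 0.0127
grip_force: 98.0
```

```bash
python3 st.py
```

```text
18.85 [0.5898 0.125  0.1051] [-1.7993e+02  1.2000e-01  5.7290e+01] Ftool [-1.6  -4.56 -5.64] Mtool [ 0.546 -0.379 -0.335] 0.0127 eff6 -0.214
```

>>> drive_tool(
  commands=[0,0,0.1,0,-0.004,0.001,0,0,0,0.2,0,-0.006,0.002,0,0,0,0.3,0,-0.006,0.004,0,0,0,0.4,0,-0.006,0.006,0],
)

```text
clock: 19.35
ee_pos: [0.5895, 0.1252, 0.1039]
tool_rot: [180.0, 0.1, 45.3]
contact_force: [-1.7, -0.9, 3.1]
gripper_width: 0.0122
grip_force: 97.7
```

```bash
python3 st.py
```

```text
19.35 [0.5895 0.1252 0.1039] [1.7998e+02 1.0000e-01 4.5290e+01] Ftool [-1.84 -0.55 -3.07] Mtool [ 0.058 -0.26  -0.363] 0.0122 eff6 -0.15
```

Turning moment is now about 0.17 N m above free, which is about 0.6 rad past contact (q about 2.26, roughly 30 N). Letting go and lifting.

>>> drive_tool(
  commands=[0,0,0,0,0,0,0,0,0,0,0,0,0,1,0,0,0,0,0,0,1,0,0,0,0,0,0,1,0,0,0,0,0,0,1,0,0,0,0,0,0,1,0,0,0,0,0,0,1,0,0,0,0,0,0,1],
)

```text
clock: 20.35
ee_pos: [0.5899, 0.1259, 0.104]
tool_rot: [-180.0, -0.0, 45.3]
contact_force: [-1.1, -0.3, -0.6]
gripper_width: 0.0858
grip_force: 0.0
```

>>> drive_tool(
  commands=[0,0,0,0,0,-0.2,1,0,0,0,0,0,-0.5,1,0,0,0,0,0,-1,1,0,0,0,0,0,-1,1,0,0,0,0,0,-1,1],
)

```text
clock: 20.98
ee_pos: [0.5903, 0.1259, 0.2549]
tool_rot: [179.9, -0.1, 45.3]
contact_force: [-0.4, -0.0, -0.9]
gripper_width: 0.0855
grip_force: 0.0
```

>>> drive_tool(
  commands=[0,0,0,-0.9,-0.9,0,1,0,0,0,-0.9,-0.9,0,1,0,0,0,-0.9,-0.9,0,1,0,0,0,-0.9,-0.9,0,1,0,0,0,-0.9,-0.9,0,1],
)

```text
clock: 21.6
ee_pos: [0.3988, 0.1248, 0.2531]
tool_rot: [-180.0, 0.0, 45.3]
contact_force: [-0.1, 0.8, 0.8]
gripper_width: 0.0854
grip_force: 0.0
```

```bash
python3 st.py
python3 - <<'E'
from h import *
t=cams.read_camera("top");i=cams.read_camera("side");cv2.imwrite("pics/t6.png",t);cv2.imwrite("pics/s6.png",i)
a=np.zeros((600,800,3),np.uint8)
a[:,:400]=cv2.resize(t[145:205,275:315],(400,600),interpolation=2);a[:,400:]=cv2.resize(i[140:230,325:385],(400,600),interpolation=2); cv2.imwrite("pics/g6.png",a)
E
```

```text
21.6 [0.3988 0.1248 0.2531] [-1.7997e+02  4.0000e-02  4.5330e+01] Ftool [ 0.53 -0.65 -0.77] Mtool [-0.056 -0.002 -0.002] 0.0854 eff6 0.001
```

View pics/g6.png

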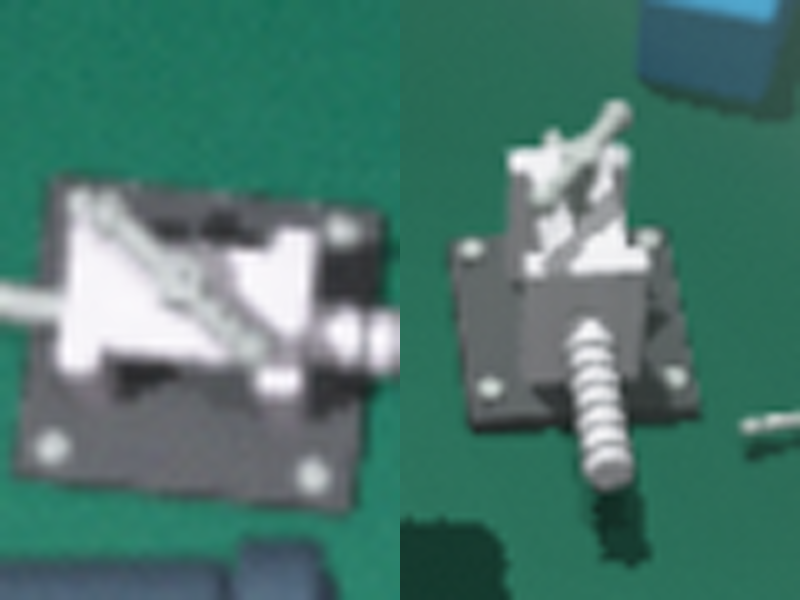

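The top view shows the bar at about 45°, matching the tool's 111° turn with no slip. The rod protrudes past the far cheek, and in the side view the grip's shoulder is against the near cheek. The arm is clear, so I'm handing in.

```bash
python3 -c "
from h import *
print(workorder.hand_in())"
```

```text
the job is handed in; nothing more can be done
None
```

I slid the spindle through both cheeks until its shoulder met the near cheek. I then turned the T-handle clockwise to about 0.65 rad past contact (an estimated 30 N, from turn angle and moment), let go and handed in at about 22 s; the hand-in returned no verdict.

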